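# Lock a bench stop into its spring socket

## Robot

A 6-joint arm with a two-finger parallel gripper is mounted at the origin on the work surface. World frame = base frame: x ahead of the robot, y to its left, z up, the work surface at z = 0. Lengths are in m, angles in rad, forces in N, time in s.
With the tool pointing down it reaches from about 0.275 to 0.725 m from the base axis. Payload 5.6 kg.
Tool frame: the origin (TCP) lies at the very end of the fingers, on their centre line; the grasp point (between the pads) lies 19 mm behind it; z points along the fingers, y is the direction in which the jaws open and shut (so a half turn about z gives the same grasp; the last joint's range is limited). The gripper opens to 85 mm and grips with 20 to 120 N. Pads are 22 mm wide; open, the fingers measure 114 mm over their backs; the gripper's body (76 mm by 85 mm) begins 54 mm behind the grasp point. The pads swing forward as they close: fully open they stand 13 mm farther back than shut.
Start: joints at [-0.988, 0.255, 0.108, 0, -1.424, -0.285], TCP at [0.161, -0.526, 0.199] pointing down, gripper open.
Joint ranges: [-2.95, 2.95], [-1.21, 1.97], [-1.09, 1.5], [-2.87, 1.71], [-2.94, -0.07], [-3.05, 3.05]. Speed limits (rad/s): [2.57, 2.57, 3.14, 3.14, 3.14, 3.14].

## Interface

Orientations are given as a unit quaternion [w, x, y, z].
In Python, from cell import movep, servo_line, set_joints, command_gripper, hold, solve_ik, read_state, capture, MotionError, close_job, boxes_of, tip_of gives the robot as it stands. Calls block until the motion is done:
- movep(position, orientation): joint-space move of the TCP to a pose.
- servo_line(position, orientation=None, vel=0.15, f_stop=None): straight line of the TCP; orientation=None keeps the orientation; vel is the mean speed in m/s. With f_stop (N) it stops when the force on the tool has changed by that much, and returns True; else False.
- set_joints(angles): joint-space move.
- command_gripper(opening, grasp_force=None): finger opening in m; grasp_force is the grip in N (None keeps the last); returns when the fingers have stopped.
- hold(seconds).
- solve_ik(position, orientation): joint angles nearest the present ones, or None.
- read_state(): the state.
- capture(name): name is "scene" or "top" or "wrist"; returns a dict with "image" (480x640x3 uint8, red, green, blue), "K" (3x3 intrinsics, pixels), "rvec" (rotation vector, rad) and "tvec" (3), from world to camera coordinates, as OpenCV has them. Camera axes: x right, y down, z forward; pixel columns grow to the right and rows downward; lengths in m; the calibration is good to about 2 mm. A picture is of the moment at which its call begins. There is no depth.
A pose or a line that the arm cannot do raises MotionError and nothing moves.
- close_job(): hands the job in, once; it reports no verdict.
Trained networks look in a picture, given as the dict that the camera call returned (one of the last four; its "shot" number tells which), for a name from the list of things; names that differ only in an ending like _2 or _b are one class to them, and where a whole thing is asked for, a point or a joint stands for the part that bears it (a point fixed in the world has none). Each returns a list of dicts, best first, with "confidence" (0 to 1); they miss things now and then, are a little off and sometimes report something else, mostly with a low value. They report only what shows in the picture. A call takes as long as a camera call. They do not tell look-alikes from the thing itself.
- boxes_of(target, picture): "centre" ([x, y, z] in m, in world coordinates, good to about 4 mm: the middle of the surface that is visible of it).
- tip_of(target, picture): "centre" ([x, y, z] in m, in world coordinates, good to about 4 mm: a listed point, or the origin of a listed thing).
The state is a dict: "clock": time; "q": joint angles; "qd": joint speeds; "joint_torque": joint torques, N m; "eef_pos": TCP position; "eef_rot": TCP orientation; "ft_force": force on the tool from outside, world axes, zero at the start; "moment": the same for the moment, N m; "gripper_width": finger opening in m.
Only numpy, scipy, OpenCV 4.12 (cv2) and the standard library are available. Lean on these libraries where they do the work, as an engineer would, in place of code of your own. Each camera call takes 0.05 s, during which the arm holds its last target.

## Task

Take the wooden bench stop out of its rest block and lock it into the spring socket on the carving bench: find the slot in the steel plate by feel, pass the T foot through it, push down against the spring, turn a quarter turn either way, and let the spring lift the foot into the cross notch so that the stop stands upright by itself and cannot be pulled out. Let go of it at the end, work gently (keep the force between stop and socket under 25 N throughout), and leave the gouge, mallet, sharpening stone and carved panel where they lie.

Things in the scene. Friction and masses are not known exactly. Their poses are not given: they have to be found in the camera images.
- stop: Bench stop, about 0.18 kg, the loose thing to lock. Origin: centre of the underside of its foot; z up the stem. Foot: steel crossbar 40 (x) x 10 (y) x 8 mm high, then a round stem 9 mm in diameter to z = 34, then a wooden head. A half turn about z changes nothing. It starts upright in the rest block.
- stop_head (a point): Centre of the stop's dark wooden head, 52 mm above the underside of the foot. Head 56 (x) x 22 (y) x 36 mm high, long the same way as the foot; grip it across its 22 mm (y). Axes as stop.
- rest: Rest block of pale wood, fixed, 90 (x) x 60 (y) x 30 mm high; origin at the centre of its underside, z up. A pocket in the middle of its top, 44 (x) x 14 (y) mm, 14 deep, holds the stop's foot: the stop's origin starts 16 mm above the rest's, foot along the rest's x, and lifts straight out.
- socket: Spring socket, fixed to the bench: wooden, 130 (x) x 110 (y) x 62 mm high, two cheeks along x (outside |y| = 37 mm), open at its x ends; origin at the centre of its underside, z up. A slotted steel plate lies on the cheeks, a sprung lift plate under it. All socket heights z are from this origin.
- plate_nominal (a point): Centre of the socket's top, z = 62 mm: top of the steel plate (100 x 96 x 8 mm, underside z = 54). Through slot 43 mm along socket y, 12.5 mm wide along x, in the plate's middle. The plate was set by hand: its slot centre lies up to 7 mm either way of this point along socket x, not measured here (see or feel it), y = 0. Friction holds it; it slips only above 60 N.
- lift_nominal (a point): Centre of the top of the sprung, damped lift plate when free, z = 52 mm (fixed point). It pushes the foot up with 5 N, plus 0.6 N per mm pressed and 0.12 N per mm/s, and bottoms after 14 mm. The foot is clear below the steel plate and free to turn, either way, with the stop's origin at z = 38 (bottomed) to 45 mm. Not turned and let go, the stop stands in the slot at about z = 52.
- locked_point (a point): Height of the stop's origin when locked, z = 49 mm, at the socket's centre (fixed point; the locked stop is off it along x as the slot is). A notch in the plate's underside, 16 mm wide (y), 3 mm deep, 48 mm long along socket x, crosses the slot's middle: the foot, turned along socket x, is lifted into it. Turned but not in the notch the origin stays at z = 46 or lower.
- gouge: Bystander: carving gouge, 225 mm long, wooden handle and steel blade, lying about along x; origin under the ferrule, at the underside. Leave alone.
- mallet: Bystander: turned carving mallet standing on its head, 80 mm wide, 200 mm high; origin at the centre of its underside. Leave alone.
- stone: Bystander: grey sharpening stone 70 x 170 x 25 mm; origin at the centre of its underside. Leave alone.
- panel: Bystander: pale wooden panel 130 x 160 x 20 mm with a round carved rosette, 37 mm high in all; origin at the centre of its underside. Leave alone.
Mind the look-alikes: they are no part of the job. Of the things shaped like the socket, the wooden one is meant.

How it is judged:
By the outcome, as a careful person would: the job done as asked, in the order asked, and still so for the second after the job is handed in, with the robot touching nothing.
It also fails if it takes over 69 s, if anything falls off the work surface, if the arm or the gripper's body presses on something with over 40 N, if the wrist force passes 120 N, or if a joint passes its speed limit or range.

## Working session

There is one attempt and no reset: what is moved stays moved. The work goes in short steps, each a Python script; the robot and the scene stay as the last script left them, time stands still between calls to the robot, and variables do not carry over. Pictures are saved under pics/ and viewed, and the job is handed in when it is done.

```bash
ls; mkdir -p pics; python3 - <<'E'
from cell import *
import cv2
for n in ["scene","top","wrist"]:
    p=capture(n); cv2.imwrite(f"pics/a_{n}.png",p["image"][:,:,::-1])
    print(n,p["K"].tolist(),p["rvec"],p["tvec"])
    for t in ["stop","stop_head","rest","socket","plate_nominal","locked_point"]:
        for f in (boxes_of,tip_of):
            try: print(t,f.__name__,[(d["centre"],round(d["confidence"],2)) for d in f(t,p)])
            except Exception as e: print(t,f.__name__,e)
print(read_state())
E
```

```text
pics
scene [[452.24596477157894, 0.0, 318.1533575440488], [0.0, 452.24596477157894, 237.358890134249], [0.0, 0.0, 1.0]] [ 1.31169306  1.99694402 -1.10632948] [ 0.1063491  -0.23703864  1.61002058]
stop call [([0.5157, 0.1983, 0.0762], 0.83)]
stop call [([0.504, 0.1931, 0.0187], 0.58)]
stop_head call [([0.5127, 0.1965, 0.0761], 0.89)]
stop_head call [([0.5025, 0.1954, 0.0692], 0.74)]
rest call [([0.5268, 0.2077, 0.0275], 0.74)]
rest call [([0.5044, 0.1998, -0.0028], 0.94), ([0.5088, 0.194, 0.0172], 0.53)]
socket call [([0.5134, 0.1991, 0.0723], 0.21)]
socket call [([0.2402, -0.284, 0.0026], 0.97), ([0.4719, -0.2694, 0.0009], 0.94)]
plate_nominal call [([0.2661, -0.2746, 0.0496], 0.72), ([0.4965, -0.254, 0.0451], 0.6)]
plate_nominal call [([0.2352, -0.2859, 0.0619], 0.95), ([0.6001, 0.4461, 0.0045], 0.36)]
locked_point call [([0.4936, -0.2598, 0.0453], 0.7), ([0.2702, -0.2732, 0.0443], 0.65)]
locked_point call [([0.4707, -0.2705, 0.0474], 0.85), ([0.2434, -0.2857, 0.0466], 0.58), ([0.5952, 0.4451, -0.0002], 0.43)]
top [[556.724930554726, 0.0, 329.5431944233135], [0.0, 556.724930554726, 
[... 1710 characters left out ...]

{'clock': 1.95, 'q': array([-9.88393870e-01,  2.55167625e-01,  1.08172908e-01, -1.24948414e-05,
       -1.42388371e+00, -2.84564422e-01]), 'qd': array([ 1.08366847e-05, -6.25319114e-04,  3.29653756e-04,  1.70692971e-03,
       -7.29122589e-04, -1.59002547e-04]), 'joint_torque': array([-1.39967044e-03, -3.86391091e+01,  2.38069242e+01,  5.36806494e+00,
       -7.38356775e-04,  2.19289478e-05]), 'eef_pos': array([ 0.16140523, -0.52577253,  0.1986348 ]), 'eef_rot': array([-1.16343824e-05, -1.48368296e-01,  9.88932175e-01,  3.98500046e-05]), 'ft_force': array([-0.36800495, -0.19354711, -0.08376539]), 'moment': array([ 0.00819534, -0.0112756 ,  0.04032077]), 'gripper_width': 0.08525966878460241}
```

View pics/a_top.png

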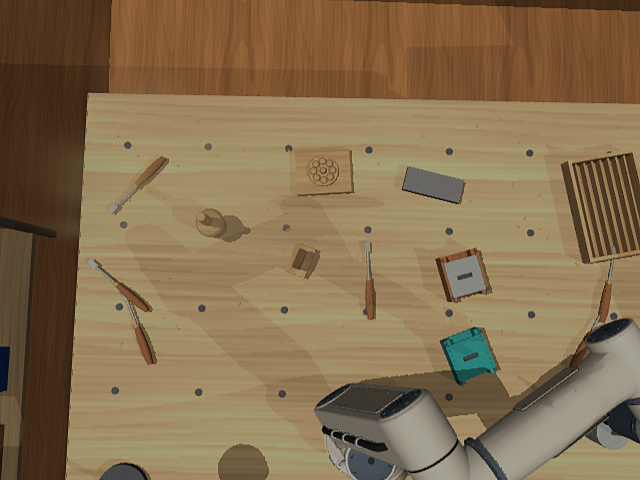

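View pics/a_scene.png

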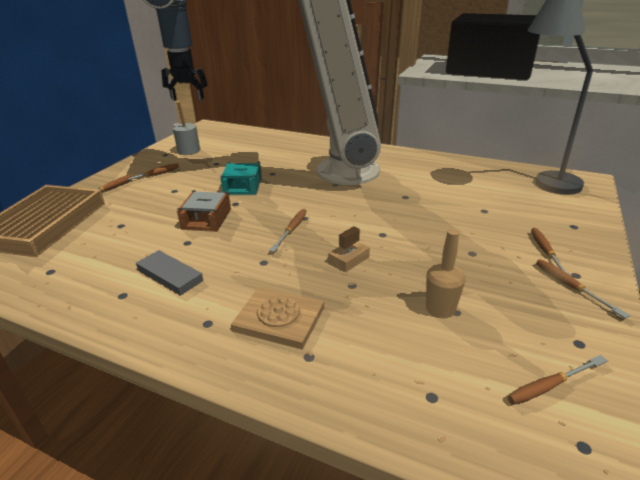

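```bash
python3 - <<'E'
import cv2
a=cv2.imread("pics/a_top.png");
import numpy as np
def crop(c,r,w=60,s=6): return cv2.resize(a[r-w//2:r+w//2,c-w//2:c+w//2],None,fx=s,fy=s,interpolation=cv2.INTER_CUBIC)
K=np.array([[556.725,0,329.543],[0,556.725,251.834],[0,0,1]]);rv=np.array([2.20162663,-2.15672921,0.09750354]);tv=np.array([0.09700153,0.53214185,1.58967471])
P=np.array([[.244,-.285,.062],[.470,-.267,.062],[.504,.196,.086]])
u=cv2.projectPoints(P,rv,tv,K,None)[0].reshape(-1,2).round().astype(int);print(u)
cv2.imwrite("pics/b_crop.png",np.hstack([crop(c,r,66,4) for c,r in u]))
E
```

```text
[[469 356]
 [462 275]
 [298 259]]
```

View pics/b_crop.png

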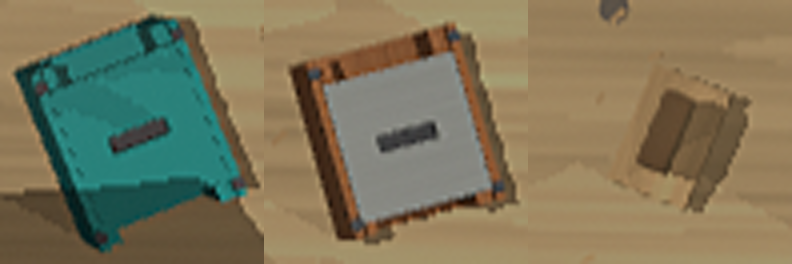

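View pics/a_wrist.png

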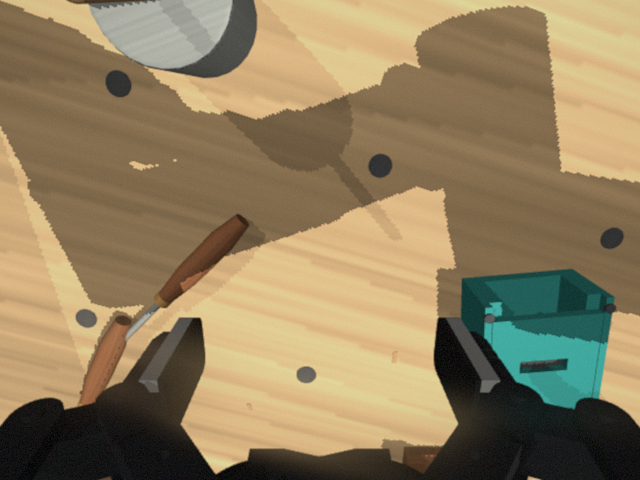

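Candidates for the socket are the teal one at (469,356) and the brown wooden one with a grey steel plate at (462,275). The wooden one, about (0.470, -0.267), fits the description. The stop stands in the pale rest block at (300,260). Next I'll take close wrist views of both.

```bash
cat > h.py <<'E'
from cell import *
import numpy as np, cv2
from scipy.spatial.transform import Rotation as Ro
def quat(yaw):
    """tool down; jaw (tool y) axis at world angle yaw"""
    y=np.array([np.cos(yaw),np.sin(yaw),0]); z=np.array([0,0,-1.]); x=np.cross(y,z)
    q=Ro.from_matrix(np.c_[x,y,z]).as_quat(); return [q[3],q[0],q[1],q[2]]
def yaw_now():
    q=read_state()["eef_rot"]; R=Ro.from_quat([q[1],q[2],q[3],q[0]]).as_matrix(); return np.arctan2(R[1,1],R[0,1])
def pose(): 
    s=read_state(); q=s["eef_rot"]; return np.array(s["eef_pos"]),Ro.from_quat([q[1],q[2],q[3],q[0]]).as_matrix()
def ray(p,uv,z):
    R=cv2.Rodrigues(np.array(p["rvec"]))[0]; c=-R.T@p["tvec"]
    n=cv2.undistortPoints(np.array(uv,float).reshape(-1,1,2),p["K"],None).reshape(-1,2)
    d=(R.T@np.c_[n,np.ones(len(n))].T).T
    return c+d*((z-c[2])/d[:,2])[:,None]
def save(p,name): cv2.imwrite("pics/"+name,p["image"][:,:,::-1]); np.savez("pics/"+name+".npz",**{k:p[k] for k in("K","rvec","tvec","image")})
E
python3 - <<'E'
from h import *
P,R=pose(); print(yaw_now())
rv=np.array([-1.73427037,-2.34914605,-0.3895513]);tv=np.array([0.55053051,-0.04242421,0.3803071])
Rc=cv2.Rodrigues(rv)[0]; c=-Rc.T@tv
print("cam in tool",R.T@(c-P)); print("cam axes in tool (cols)",(R.T@Rc.T).round(3))
print("yaw options:")
for yaw in np.arange(-3.14,3.14,.4):
    for p in ([.47,-.267,.2],[.505,.196,.2]):
        j=solve_ik(p,quat(yaw)); print(round(yaw,2),p[1],None if j is None else round(j[5],2),end=" | ")
    print()
E
```

```text
1.8686325313482657
cam in tool [ 0.08235094 -0.00026761 -0.17544812]
cam axes in tool (cols) [[ 0.001 -0.946 -0.323]
 [ 1.     0.001 -0.001]
 [ 0.001 -0.323  0.946]]
yaw options:
-3.14 -0.267 0.23 | -3.14 0.196 -0.66 | 
-2.74 -0.267 0.63 | -2.74 0.196 -0.26 | 
-2.34 -0.267 1.03 | -2.34 0.196 0.14 | 
-1.94 -0.267 1.43 | -1.94 0.196 0.54 | 
-1.54 -0.267 1.83 | -1.54 0.196 0.94 | 
-1.14 -0.267 2.23 | -1.14 0.196 1.34 | 
-0.74 -0.267 2.63 | -0.74 0.196 1.74 | 
-0.34 -0.267 3.03 | -0.34 0.196 2.14 | 
0.06 -0.267 -2.85 | 0.06 0.196 2.54 | 
0.46 -0.267 -2.45 | 0.46 0.196 2.94 | 
0.86 -0.267 -2.05 | 0.86 0.196 -2.94 | 
1.26 -0.267 -1.65 | 1.26 0.196 -2.54 | 
1.66 -0.267 -1.25 | 1.66 0.196 -2.14 | 
2.06 -0.267 -0.85 | 2.06 0.196 -1.74 | 
2.46 -0.267 -0.45 | 2.46 0.196 -1.34 | 
2.86 -0.267 -0.05 | 2.86 0.196 -0.94 |
```

```bash
python3 - <<'E'
from h import *
t0=read_state()["clock"]
movep([.470,-.267,.22],quat(-2.84)); hold(0.2); p=capture("wrist"); save(p,"c_sock.png")
for t in ["plate_nominal","socket","locked_point"]:
    print(t,[(d["centre"],round(d["confidence"],2)) for d in tip_of(t,p)])
t1=read_state()["clock"]
movep([.507,.196,.25],quat(-1.99)); hold(0.2); p=capture("wrist"); save(p,"c_stop.png")
for t in ["stop","stop_head","rest"]:
    print(t,[(d["centre"],round(d["confidence"],2)) for d in tip_of(t,p)])
print(t0,t1,read_state()["clock"])
E
```

```text
plate_nominal [([0.2386, -0.2911, 0.06], 0.95)]
socket [([0.4684, -0.2732, -0.0023], 0.97), ([0.2448, -0.2843, 0.0035], 0.95)]
locked_point [([0.2423, -0.2861, 0.0441], 0.74)]
stop [([0.5009, 0.1956, 0.0145], 0.91), ([0.505, 0.1946, 0.0647], 0.39)]
stop_head [([0.5051, 0.1922, 0.0659], 0.97)]
rest [([0.5039, 0.1949, -0.003], 0.9), ([0.5038, 0.1936, 0.0653], 0.72)]
1.95 3.8417 5.9417
```

View pics/c_sock.png

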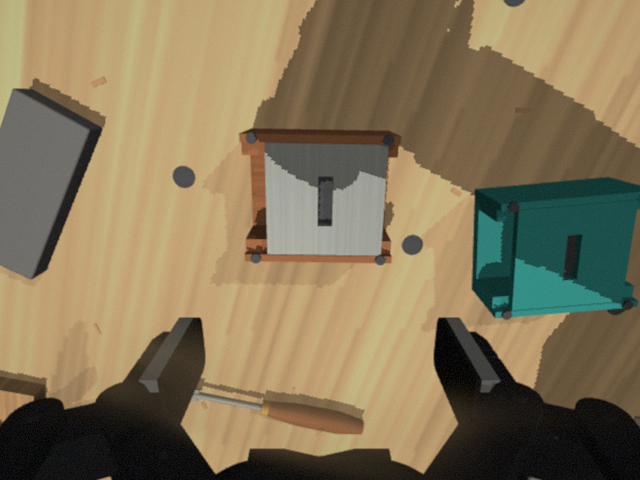

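View pics/c_stop.png

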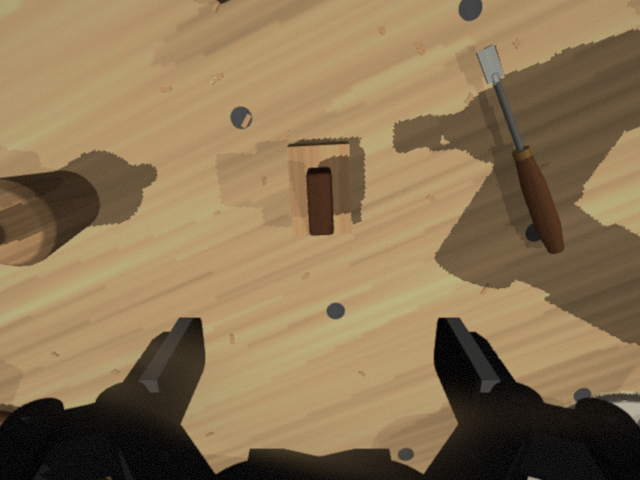

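The wooden socket is centred at about (320,200), with its slot at (325,201). The plate sits toward the right, since wood shows at its left edge. The stop head is at (320,200) in the rest view. Next I'll measure the edges precisely in crops.

```bash
python3 - <<'E'
from h import *
def load(n):
    d=np.load("pics/"+n+".npz"); return {k:d[k] for k in d}
a=load("c_sock.png"); b=load("c_stop.png")
s=lambda im,x0,x1,y0,y1,k:cv2.resize(im[y0:y1,x0:x1,::-1],None,fx=k,fy=k,interpolation=cv2.INTER_NEAREST)
A=s(a["image"],236,404,122,272,4); 
cv2.imwrite("pics/d_sock.png",A)
B=s(b["image"],280,360,130,245,5); cv2.imwrite("pics/d_stop.png",B)
# slot
im=a["image"][165:240,305:345].astype(int); g=im.mean(2); print(g[::5,::2].round().astype(int))
# head
im=b["image"]; roi=im[160:242,300:340].astype(int); m=(roi[:,:,0]<120); 
n,l,st,ce=cv2.connectedComponentsWithStats(m.astype(np.uint8)); print(st,ce)
E
```

```text
[[ 87  85  87  88  84  83  88  82  85  87  85  87  86  84  87  84  84  85
   87  82]
 [ 84  88  90  84  86  85  89  81  85  87  84  87  84  83  84  84  85  84
   89  83]
 [ 86  89  84  86  85  84  85  84  84  85  87  87  88  82  83  82  85  84
   85  86]
 [ 89  86  85  84  82  83  79  38  35  37  32  61  35  35  65  86  80  83
   85  87]
 [163 165 139  92  91  83  79  58  78  74  73  69  69  71  75  86  81  86
   85  82]
 [165 166 165 159 160 161 140  43  72  69  69  68  67  72 120 137 159 158
  150 149]
 [163 166 165 164 158 160 137  72  79  76  67  68  72  71 145 161 158 159
  158 158]
 [168 167 166 162 161 163 139  64  84  76  73  71  73  75 148 163 157 156
  164 159]
 [165 165 166 162 160 164 130  42  77  71  69  70  71  70 161 162 158 161
  160 159]
 [168 167 168 163 162 164 132  80  80  74  76  71  72  70 161 161 155 161
  160 161]
 [167 168 165 163 160 166 133  65  80  71  72  73  70  83 161 160 156 162
  161 161]
 [166 168 168 166 163 165 129  40  37  35  29  34  35  67 161 161 158 160
  162 163]
 [168 167 167 167 163 167 131  65  69  69  74  67  65  93 165 163 157 162
  160 162]
 [168 167 166 168 161 166 164 162 166 166 166 166 162 164 165 160 159 160
  160 161]
 [167 170 170 168 166 169 164 164 164 166 166 166 161 161 165 159 157 161
  162 159]]
[[   0    0   40   82 1084]
 [   6    0   34   76 2196]] [[12.48062731 48.84225092]
 [22.96493625 36.38205829]]
```

View pics/d_sock.png

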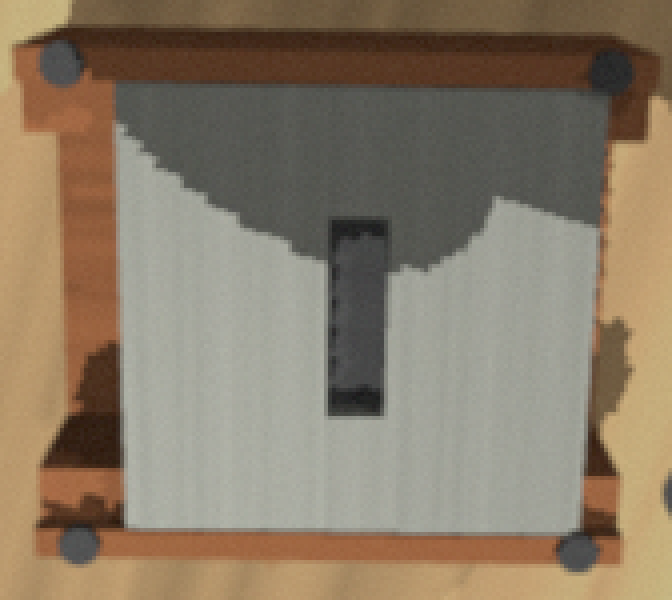

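View pics/d_stop.png

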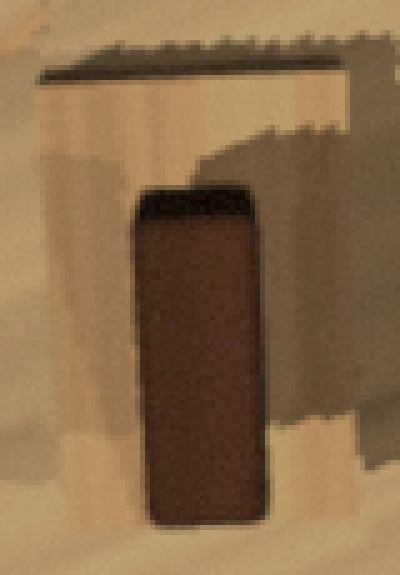

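```bash
python3 - <<'E'
from h import *
def load(n):
    d=np.load("pics/"+n+".npz"); return {k:d[k] for k in d}
a=load("c_sock.png"); b=load("c_stop.png")
px=lambda c,k,o:np.array(c,float)/k+o-0.5
def rep(W,name):
    c=W.mean(0); l=W[2:].mean(0)*0
    v=((W[3]-W[0])+(W[2]-W[1]))/2; w=((W[1]-W[0])+(W[2]-W[3]))/2
    print(name,c.round(4),"v",np.linalg.norm(v).round(4),np.degrees(np.arctan2(v[1],v[0])).round(2),"w",np.linalg.norm(w).round(4),np.degrees(np.arctan2(w[1],w[0])).round(2)); print(W.round(4).tolist())
rep(ray(a,px([(329,217),(389,219),(385,415),(328,415)],4,(236,122)),.062),"slot")
rep(ray(a,px([(115,82),(610,90),(583,536),(123,528)],4,(236,122)),.062),"plate")
rep(ray(a,px([(62,64),(611,72),(577,551),(79,545)],4,(236,122)),.062),"screws")
rep(ray(b,px([(135,220),(258,217),(268,523),(150,523)],5,(280,130)),.086),"head")
rep(ray(b,px([(38,83),(345,70),(357,525),(65,525)],5,(280,130)),.030),"rest")
E
```

```text
slot [ 0.4665 -0.2717  0.062 ] v 0.0426 106.8 w 0.0123 -163.72
[[0.4786, -0.2904, 0.062], [0.4666, -0.2937, 0.062], [0.4545, -0.2531, 0.062], [0.4662, -0.2495, 0.062]]
plate [ 0.4664 -0.2716  0.062 ] v 0.0963 106.32 w 0.1006 -163.75
[[0.5278, -0.3037, 0.062], [0.4321, -0.3318, 0.062], [0.4042, -0.2395, 0.062], [0.5017, -0.2112, 0.062]]
screws [ 0.4715 -0.2698  0.062 ] v 0.1036 106.22 w 0.1103 -163.54
[[0.5389, -0.304, 0.062], [0.4331, -0.3352, 0.062], [0.4042, -0.2357, 0.062], [0.5099, -0.2044, 0.062]]
head [0.5061 0.1949 0.086 ] v 0.0539 158.3 w 0.0208 -113.35
[[0.5351, 0.1945, 0.086], [0.5272, 0.1754, 0.086], [0.4768, 0.1953, 0.086], [0.4853, 0.2144, 0.086]]
rest [0.5055 0.1952 0.03  ] v 0.0905 158.46 w 0.0595 -112.87
[[0.5585, 0.206, 0.03], [0.5368, 0.1513, 0.03], [0.4512, 0.1844, 0.03], [0.4757, 0.2393, 0.03]]
```

The measured sizes match the given ones: slot 42.6×12.3 mm, plate 96×101 mm, rest 90.5×59.5 mm. The slot centre is (0.4665, -0.2717) with socket x at 16.3°, which puts it about 5 mm off nominal. Next is the grasp.

```bash
python3 - <<'E'
from h import *
yaw=np.radians(-112.0); xy=[.5060,.1950]
servo_line([*xy,.14],quat(yaw),vel=.15)
command_gripper(.05)
print(servo_line([*xy,.053],vel=.10,f_stop=6),pose()[0])
f0=read_state()["ft_force"]
command_gripper(0.0,60); s=read_state(); print(s["gripper_width"],s["ft_force"]-f0)
servo_line([*xy,.17],vel=.12); hold(.2)
s=read_state(); print(s["gripper_width"],s["ft_force"]-f0,s["eef_pos"],s["clock"])
p=capture("wrist"); save(p,"e.png")
print([(d["centre"],round(d["confidence"],2)) for d in tip_of("stop_head",p)])
E
```

```text
False [0.50654213 0.19525503 0.05370985]
3.4358387853313484e-05 [-1.40862308 -0.41941849  6.68342991]
-4.018909128127338e-05 [-1.37903938 -0.84360043 -0.40967756] [0.50570349 0.19482693 0.16934146] 10.1333
[([0.5095, 0.1999, 0.0654], 0.97)]
```

View pics/e.png

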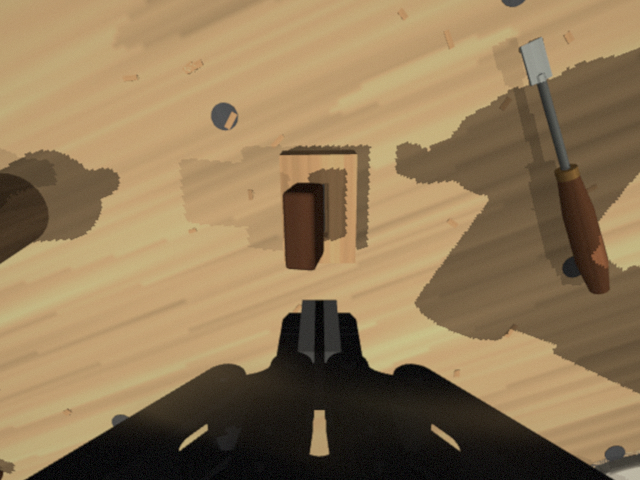

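The gripper closed to 0, so the grasp missed and the head now sits differently, at about (304,228). I'll look closer before trying again.

```bash
python3 - <<'E'
from h import *
p=capture("scene"); save(p,"f.png"); q=capture("top"); save(q,"f_top.png")
d=np.load("pics/e.png.npz")["image"]
s=lambda im,x0,x1,y0,y1,k:cv2.resize(im[y0:y1,x0:x1,::-1],(400,400),interpolation=cv2.INTER_CUBIC)
cv2.imwrite("pics/f_crop.png",np.hstack([s(p["image"],300,400,170,270,0),s(d,260,380,140,280,0)]))
E
```

```text
(no output)
```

View pics/f_crop.png

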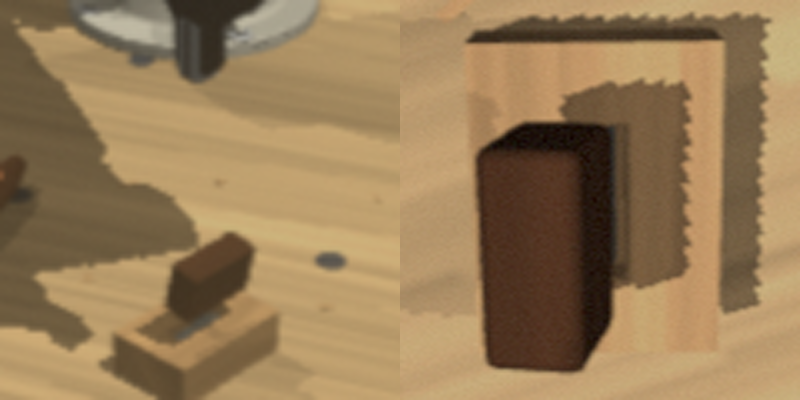

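```bash
python3 - <<'E'
from h import *
P,R=pose(); s=read_state(); print(P,R.round(3),s["q"],s["clock"],s["gripper_width"])
for n in("f.png","f_top.png","e.png"):
    d=np.load("pics/"+n+".npz"); im=d["image"][:,:,::-1].copy()
    pts=[P+R@np.array(v) for v in ([0,0,0],[0,0,-.019],[.011,0,0],[-.011,0,0])]
    u=cv2.projectPoints(np.array(pts),d["rvec"],d["tvec"],d["K"],None)[0].reshape(-1,2); print(n,u.round(1).tolist())
    c=u[0].round().astype(int); 
    x0,y0=max(c[0]-60,0),max(c[1]-60,0); cr=cv2.resize(im[y0:y0+120,x0:x0+120],None,fx=5,fy=5,interpolation=cv2.INTER_CUBIC)
    for i,q in enumerate(u): cv2.circle(cr,tuple(((q-[x0,y0]+.5)*5).astype(int)),3,[(0,0,255),(0,255,0),(255,0,0),(255,255,0)][i],-1)
    cv2.imwrite("pics/g_"+n,cr)
a=[cv2.resize(cv2.imread("pics/g_"+n),(266,266)) for n in("f.png","f_top.png","e.png")]
cv2.imwrite("pics/g.png",np.hstack(a))
E
```

```text
[0.50595356 0.19498174 0.16983491] [[ 0.927 -0.375 -0.   ]
 [-0.375 -0.927 -0.   ]
 [-0.     0.    -1.   ]] [ 6.56574965e-01  2.50161447e-01  2.84003253e-02 -1.23375067e-05
 -1.34931770e+00  5.30249278e-01] 10.3333 9.902600039008683e-05
f.png [[349.5, 201.1], [349.6, 193.9], [346.3, 202.7], [352.7, 199.5]]
f_top.png [[296.5, 255.5], [296.1, 254.9], [298.2, 251.6], [294.8, 259.3]]
e.png [[318.9, 286.5], [319.0, 305.7], [318.9, 265.1], [318.9, 307.1]]
```

View pics/g.png

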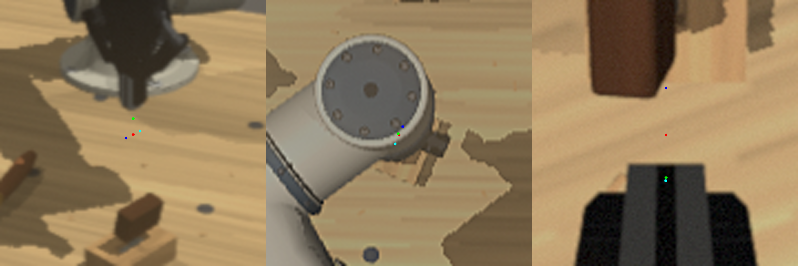

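View pics/f.png

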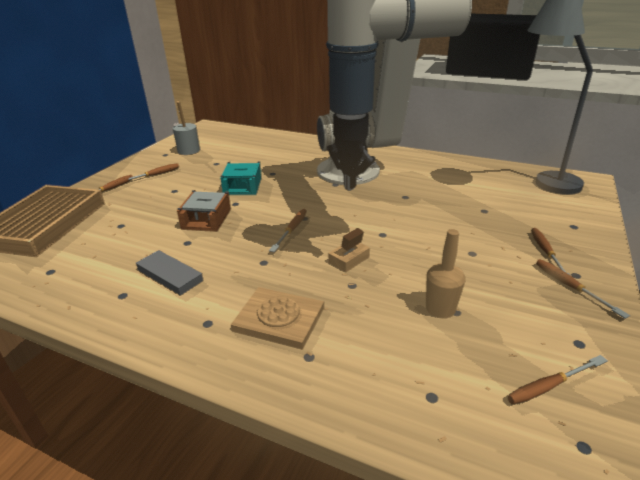

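The head was pressed from above and tilted. In both views the real fingertip, at scene (349,187), sits about 37 mm short of where the reported TCP projects, (349.5,201). So the jaws closed above the head. I'll check that offset with a gentle closed-finger touch on a clear patch of bench.

```bash
python3 - <<'E'
from h import *
yaw=np.radians(-112.0); xy=[.413,.233]
t=read_state()["clock"]
movep([*xy,.10],quat(yaw))
print(servo_line([*xy,.012],vel=.12,f_stop=6),pose()[0])
print(servo_line([*xy,-.06],vel=.03,f_stop=3)); s=read_state(); print(s["eef_pos"],s["ft_force"])
p=capture("scene"); save(p,"h.png")
servo_line([*xy,.06],vel=.2); print(t,read_state()["clock"])
E
python3 -c "
import cv2
a=cv2.imread('pics/h.png')[150:300,260:460];cv2.imwrite('pics/h_c.png',cv2.resize(a,None,fx=4,fy=4))"
```

```text
False [0.41380311 0.233396   0.01271921]
True
[ 0.41292731  0.23290216 -0.03254737] [-1.30389735 -0.19175662  6.4831606 ]
10.3333 13.8917
```

View pics/h_c.png

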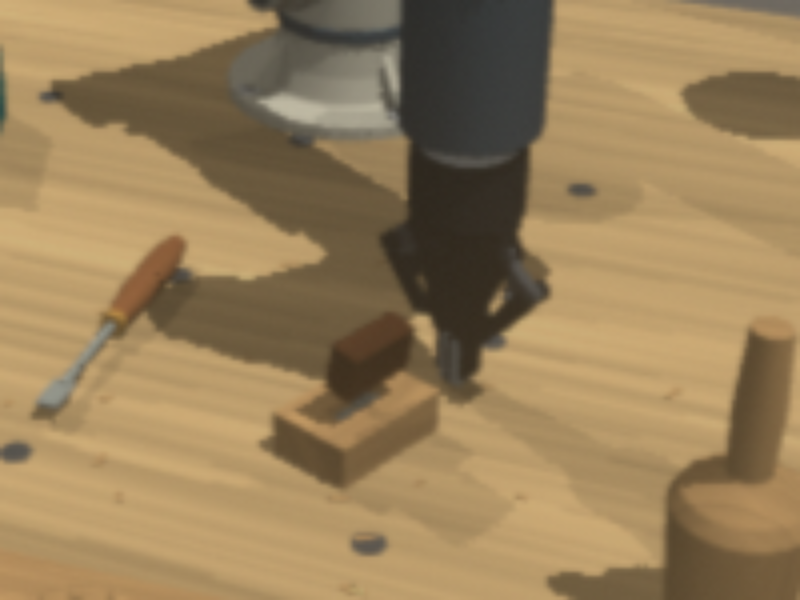

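Contact came at a reported z of -0.0325, so the true fingertip is 32.5 mm above the reported TCP. I'll correct for that in every move. The stop is now leaning in its pocket, so I'll estimate the lean and push it upright with the jaws.

```bash
python3 - <<'E'
from h import *
from scipy.optimize import least_squares
p=np.load("pics/e.png.npz")
uv=np.array([(283.4,194),(314.6,192.5),(315,269.5),(287,268.8)])
ya=np.radians(-112); ty=np.array([np.cos(ya),np.sin(ya),0]); tx=np.cross(ty,[0,0,-1.])
c0=np.array([.5055,.1952,.016])
def pts(v,L):
    th,y0,x0=v; z=np.array([0,0,1.])
    up=np.cos(th)*z-np.sin(th)*ty; yy=np.cos(th)*ty+np.sin(th)*z
    return np.array([c0+tx*(x0+a)+ty*y0+yy*b+up*c for a,b,c in L])
L=[(.028,-.011,.07),(.028,.011,.07),(-.028,.011,.07),(-.028,-.011,.07)]
f=lambda v:(cv2.projectPoints(pts(v,L),p["rvec"],p["tvec"],p["K"],None)[0].reshape(-1,2)-uv).ravel()
for t in(.2,.6):
    r=least_squares(f,[t,0,0]); print(np.degrees(r.x[0]),r.x,r.cost)
rel=(pts(r.x,L+[(0,-.011,.034),(0,.011,.034)])-c0); print("tool y",(rel@ty).round(4),"z",(rel[:,2]+.016).round(4))
E
```

```text
16.24870636931251 [ 0.28359343  0.00677326 -0.00078418] 9.471065926708555
16.249895517676624 [ 0.28361418  0.00677463 -0.0007843 ] 9.471065927084144
tool y [-0.0234 -0.0023 -0.0023 -0.0234 -0.0133  0.0078] z [0.0801 0.0863 0.0863 0.0801 0.0456 0.0517]
```

Lean is about 16°, and the head spans tool y from -23 to +8 mm, all inside the open jaws. I'll straddle it, close softly so the jaws square it up, then lift.

```bash
cat >> h.py <<'E'
DZ=0.0325
E
python3 - <<'E'
from h import *
yaw=np.radians(-111.8); xy=[.5058,.1951]
command_gripper(.085)
movep([*xy,.10],quat(yaw))
f0=read_state()["ft_force"]
print(servo_line([*xy,.046-DZ],vel=.10,f_stop=5),pose()[0])
command_gripper(.030,20); s=read_state(); print("30:",s["gripper_width"],s["ft_force"]-f0)
command_gripper(.0,25); s=read_state(); print(s["gripper_width"],s["ft_force"]-f0,s["clock"])
p=capture("wrist"); save(p,"i.png"); p=capture("scene"); save(p,"i_s.png")
E
python3 -c "
import cv2,numpy as np
a=cv2.imread('pics/i_s.png')[180:290,300:410];b=cv2.imread('pics/i.png')[180:380,220:420];cv2.imwrite('pics/i_c.png',np.hstack([cv2.resize(x,(400,400)) for x in(a,b)]))"
```

```text
False [0.50625163 0.19547862 0.01418536]
30: 0.02994145421597255 [ 1.58102954 -0.6258449   1.33623656]
0.021932221206113878 [ 1.09253982 -0.1307637   0.26184325] 16.9917
```

View pics/i_c.png

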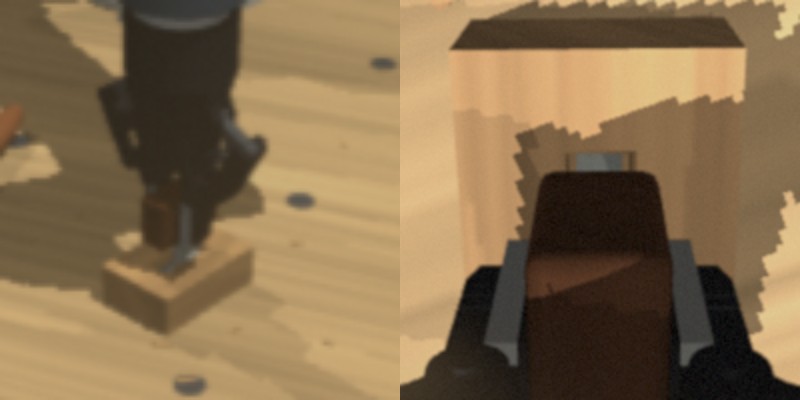

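```bash
python3 - <<'E'
from h import *
command_gripper(.027,20); hold(.2)
p=capture("wrist"); save(p,"j0.png")
command_gripper(.0,60); s=read_state(); print(s["gripper_width"],s["ft_force"],s["eef_pos"])
p=capture("wrist"); save(p,"j1.png")
P=s["eef_pos"]; f0=s["ft_force"]
servo_line([P[0],P[1],.14],vel=.12); hold(.15)
s=read_state(); print(s["gripper_width"],s["ft_force"]-f0,s["clock"])
p=capture("wrist"); save(p,"j2.png"); p=capture("scene"); save(p,"j_s.png")
E
python3 -c "
import cv2,numpy as np
L=[cv2.imread('pics/j%d.png'%i)[180:380,220:420] for i in(0,1,2)]+[cv2.imread('pics/j_s.png')[140:270,285:415]]
L=[cv2.resize(x,(300,300)) for x in L]
cv2.imwrite('pics/j_c.png',np.vstack([np.hstack(L[:2]),np.hstack(L[2:])]))"
```

```text
0.021067309361303375 [ 0.18387824 -1.36996437  1.10378115] [0.50592912 0.19515039 0.01359601]
0.02155014168727321 [-0.25788818  1.36026741 -3.14634371] 19.2
```

View pics/j_c.png

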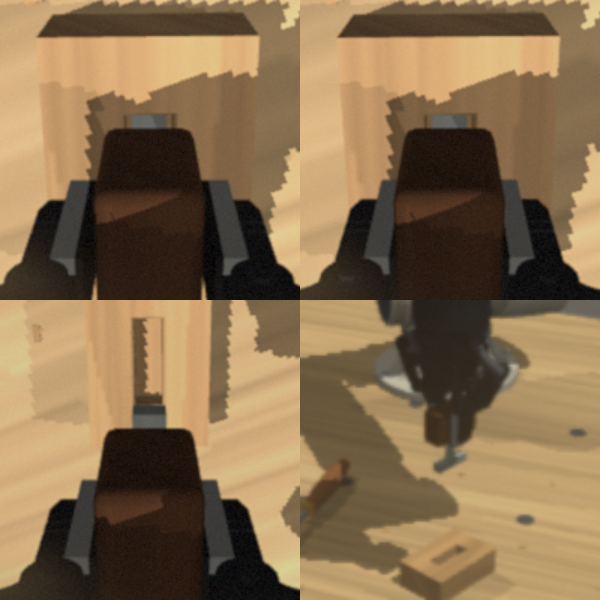

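```bash
python3 - <<'E'
from h import *
p=dict(np.load("pics/j1.png.npz"))
ya=np.radians(-111.8); ty=np.array([np.cos(ya),np.sin(ya),0]); tx=np.cross(ty,[0,0,-1.])
P=np.array([.50593,.19515,.0136])
g=cv2.GaussianBlur(p["image"].astype(np.float32).mean(2),(1,1),0)
print(g[258:316,310:328].mean(1).round().astype(int).tolist())
for v in(264,265,266,267): print(v,(ray(p,[(319,v)],.050)[0]-P)@tx)
for v in(304,306,308): print(v,(ray(p,[(319,v)],.086)[0]-P)@tx)
for u,v in((284,320),(356,320)): print((ray(p,[(u,v)],.086)[0]-P)@ty)
E
```

```text
[94, 94, 94, 95, 95, 97, 96, 66, 25, 21, 22, 23, 22, 21, 22, 22, 22, 24, 22, 22, 23, 22, 23, 23, 23, 22, 23, 21, 21, 22, 23, 22, 22, 21, 20, 21, 20, 21, 19, 21, 21, 21, 20, 23, 22, 21, 21, 25, 28, 33, 38, 44, 47, 51, 52, 54, 55, 57]
264 0.02656725847242798
265 0.026166194073210018
266 0.02576443920780652
267 0.025361992091637503
304 0.029160002819373563
306 0.02852190518576511
308 0.027881528063406005
-0.010359148135565998
0.010440077085578597
```

The stop is held upright at 21.5 mm and its foot is clear of the pocket. Next I'll carry it over the slot and feel for the entry.

```bash
cat >> h.py <<'E'
OZ=.0024  # stop origin z - TCP z
YS=np.radians(-163.7); JY=np.array([np.cos(YS),np.sin(YS)]); JX=np.array([-JY[1]*1.0*1,JY[0]]) 
JX=np.array([np.cross([*JY,0],[0,0,-1.])[0],np.cross([*JY,0],[0,0,-1.])[1]])
S0=np.array([.4665,-.2717])+.0006*JX
def at(dx,dy,oz): 
    q=S0+dx*JY+dy*JX; return [q[0],q[1],oz-OZ]
E
python3 - <<'E'
from h import *
movep(at(0,0,.11),quat(YS))
servo_line(at(0,0,.068),vel=.08); hold(.2)
s=read_state(); print(s["eef_pos"],at(0,0,.068),s["clock"]); f0=s["ft_force"]
p=capture("wrist"); save(p,"k.png")
r=servo_line(at(0,0,.0555),vel=.012,f_stop=2.5); s=read_state(); print(r,"oz",s["eef_pos"][2]+OZ,s["ft_force"]-f0,s["gripper_width"],s["clock"])
E
python3 -c "
import cv2
cv2.imwrite('pics/k_c.png',cv2.resize(cv2.imread('pics/k.png')[150:400,170:470],(720,600)))"
```

```text
[ 0.46710414 -0.27242298  0.06622884] [np.float64(0.4666684000253525), np.float64(-0.2722758831751851), 0.0656] 21.8917
False oz 0.05560277704610748 [ 0.30738953 -0.11723125 -0.83869059] 0.02149868150347029 23.1333
```

View pics/k_c.png

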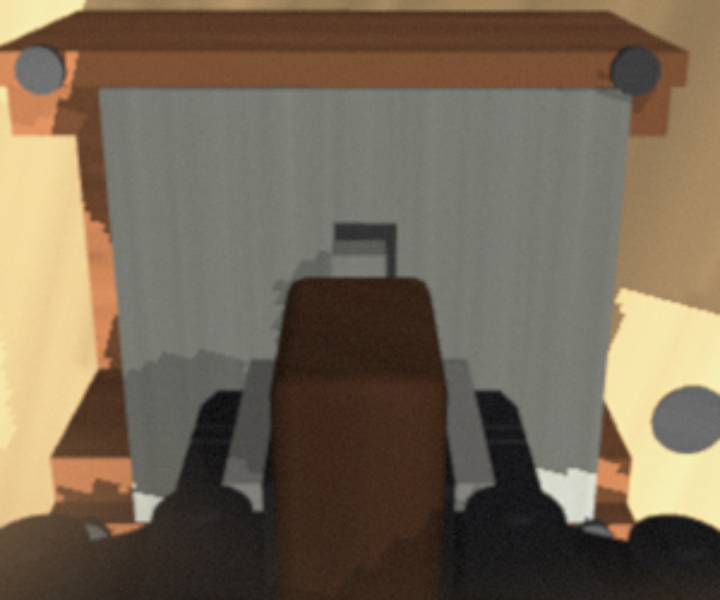

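The foot dropped past 62 mm to 55.5 mm with no contact, so the slot is found. The crop shows the foot at about (360,247), inside the slot. I'll feel for the lift plate next, then press down.

```bash
python3 - <<'E'
from h import *
f0=read_state()["ft_force"]
r=servo_line(at(0,0,.0495),vel=.012,f_stop=3); s=read_state(); z=s["eef_pos"][2]+OZ; print(r,"oz",z,s["ft_force"]-f0,s["gripper_width"])
if r and z<.0545:
    r=servo_line(at(0,0,.0415),vel=.012,f_stop=13); hold(.2); s=read_state(); print(r,"oz",s["eef_pos"][2]+OZ,s["ft_force"]-f0,s["moment"],s["gripper_width"],s["clock"])
p=capture("wrist"); save(p,"l.png")
E
python3 -c "
import cv2
cv2.imwrite('pics/l_c.png',cv2.resize(cv2.imread('pics/l.png')[150:400,170:470],(720,600)))"
```

```text
True oz 0.05145397930747901 [0.91543245 0.31536211 5.10714752] 0.02156857853535295
False oz 0.04233929652957157 [-2.37920724  1.6351947   9.73247718] [ 0.63974665  0.42337621 -0.01716869] 0.021485407976366784 24.6417
```

View pics/l_c.png

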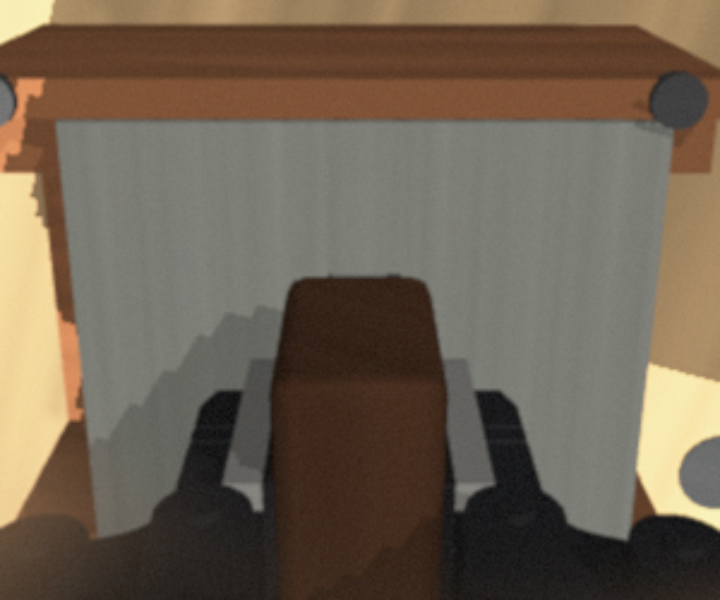

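The lift plate was felt at 51.5 mm (52 expected), which confirms the heights. Pressed to 42 mm the force is about 10 N, as the spring should give. Now I'll turn in steps while watching forces.

```bash
python3 - <<'E'
from h import *
s=read_state(); f0=s["ft_force"]
C=np.array([.4665,-.2717])+.0003*JY-.0004*JX
print(s["q"][5],s["clock"])
for k in range(1,10):
    ya=YS-np.radians(10*k); tx=np.cross([np.cos(ya),np.sin(ya),0],[0,0,-1.])[:2]
    q=C+.0006*tx
    try: r=servo_line([q[0],q[1],.0412-OZ],quat(ya),vel=.02,f_stop=8)
    except MotionError as e: print(k,e); break
    s=read_state(); print(k,r,(s["ft_force"]-f0).round(2),s["moment"].round(3),round(s["eef_pos"][2]+OZ,4),s["clock"])
    if r: break
print(np.degrees(yaw_now()))
E
```

```text
0.5232132129663363 24.6917
1 False [ 1.55 -1.27 -0.89] [ 0.208  0.149 -0.004] 0.0424 25.0167
2 False [ 1.25 -2.85 -1.24] [ 0.08   0.134 -0.036] 0.0424 25.3417
3 False [ 1.18 -1.68 -0.97] [ 0.071  0.057 -0.085] 0.0425 25.6667
4 False [ 2.05 -2.02 -0.99] [ 0.03   0.05  -0.044] 0.0425 25.9917
5 False [ 1.91 -1.88 -1.38] [ 0.041  0.079 -0.042] 0.0425 26.3167
6 False [ 1.33 -1.69 -1.21] [ 0.037  0.094 -0.03 ] 0.0424 26.6417
7 False [ 1.64 -1.94 -1.3 ] [ 0.049  0.168 -0.089] 0.0424 26.9667
8 False [ 1.03 -1.66 -1.33] [ 0.067  0.142 -0.069] 0.0424 27.2917
9 False [ 0.74 -2.3  -0.11] [ 0.039  0.167 -0.039] 0.0424 27.6167
106.30179357394343
```

Turned the full 90° with only small forces. Next I'll let it rise into the notch, then pull up gently to test the lock.

```bash
python3 - <<'E'
from h import *
P,_=pose(); s=read_state(); f0=s["ft_force"]; print(f0)
C=np.array([.4665,-.2717])+.0003*JY-.0004*JX
ya=YS-np.pi/2; tx=np.cross([np.cos(ya),np.sin(ya),0],[0,0,-1.])[:2]; q=C+.0006*tx
for z in (.0450,.0465,.0480,.0488):
    r=servo_line([q[0],q[1],z-OZ],vel=.01,f_stop=12); s=read_state(); print(z,r,(s["ft_force"]).round(2),s["moment"].round(3),round(s["eef_pos"][2]+OZ,4))
r=servo_line([q[0],q[1],.0535-OZ],vel=.006,f_stop=9); s=read_state(); print("pull",r,s["ft_force"].round(2),round(s["eef_pos"][2]+OZ,4),s["gripper_width"],s["clock"])
E
```

```text
[-0.79932276 -0.25937923  9.2330483 ]
0.045 False [0.24 0.34 6.47] [-0.213 -0.03  -0.063] 0.0459
0.0465 False [ 0.44 -1.25  6.4 ] [-0.527 -0.347 -0.006] 0.0472
0.048 False [ 1.47 -3.02  4.9 ] [-1.046 -0.681 -0.018] 0.0485
0.0488 False [ 2.17 -2.79  4.64] [-1.105 -0.939  0.002] 0.049
pull True [0.64 0.06 1.29] 0.049 0.021940313437764185 29.35
```

```bash
python3 - <<'E'
from h import *
hold(.2); s=read_state(); P=s["eef_pos"]; print(s["ft_force"].round(2),P[2]+OZ)
r=servo_line([P[0],P[1],P[2]+.004],vel=.005,f_stop=7); s=read_state(); print("pull",r,s["ft_force"].round(2),round(s["eef_pos"][2]+OZ,4),s["gripper_width"])
servo_line([P[0],P[1],P[2]],vel=.01); hold(.1); s=read_state(); print(s["ft_force"].round(2),s["clock"],s["eef_pos"][2]+OZ)
p=capture("wrist"); save(p,"m.png"); p=capture("scene"); save(p,"m_s.png")
E
python3 -c "
import cv2,numpy as np
a=cv2.imread('pics/m.png')[150:400,170:470];b=cv2.imread('pics/m_s.png')[140:250,150:282]
cv2.imwrite('pics/m_c.png',np.hstack([cv2.resize(x,(396,330)) for x in(a,b)]))"
```

```text
[-1.51  2.15 -0.02] 0.04905650673539817
pull True [ 0.46 -0.86  3.62] 0.049 0.021553259763508997
[-1.26  0.18  2.71] 30.2833 0.049003911564379776
```

View pics/m_c.png

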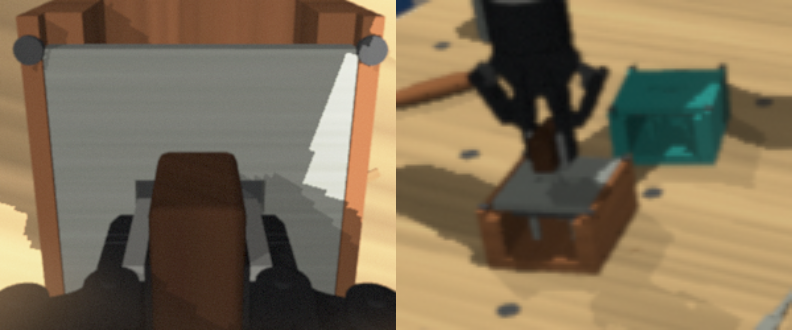

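Origin is at 49 mm with the foot turned across the slot, matching the locked height. Release and check.

```bash
python3 - <<'E'
from h import *
P=read_state()["eef_pos"]
command_gripper(.030); hold(.2)
command_gripper(.055)
servo_line([P[0],P[1],.17],vel=.15); hold(.3)
p=capture("wrist"); save(p,"n.png"); 
for t in ("stop","stop_head"): print(t,[(d["centre"],round(d["confidence"],2)) for d in tip_of(t,p)])
q=capture("scene"); save(q,"n_s.png")
print([(d["centre"],round(d["confidence"],2)) for d in tip_of("stop_head",q)],read_state()["clock"])
E
python3 -c "
import cv2,numpy as np
a=cv2.imread('pics/n.png')[80:330,170:470];b=cv2.imread('pics/n_s.png')[140:250,150:282]
cv2.imwrite('pics/n_c.png',np.hstack([cv2.resize(x,(396,330)) for x in(a,b)]))"
```

```text
stop [([0.4627, -0.2737, 0.0479], 0.74)]
stop_head [([0.4672, -0.2745, 0.0992], 0.57)]
[([0.4655, -0.2731, 0.1017], 0.51)] 32.725
```

View pics/n_c.png

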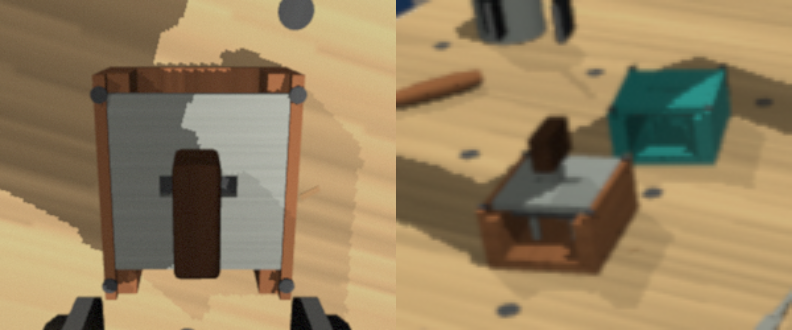

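View pics/n_s.png

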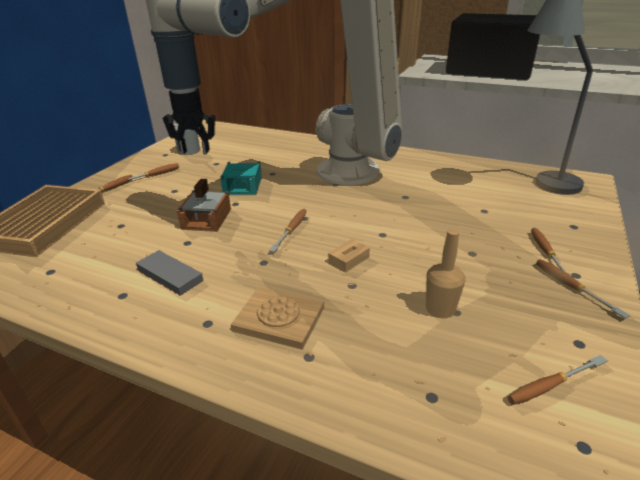

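Released, the stop stands upright with its head square across the slot. The network puts the head centre at 0.099–0.102 m (0.101 expected when locked), and the bystanders look unmoved. Handing in.

```bash
python3 -c "
from cell import *
print(read_state()['clock']); close_job()"
```

```text
32.725
the job is handed in; nothing more can be done
```

The bench stop is locked in the wooden spring socket and released. I handed in the job at 32.7 s of the 69 s allowed.

**What I did**
- **Socket:** I chose the wooden socket, not the teal look-alike. I measured the slot in the wrist view, about 5 mm off nominal.
- **First grasp missed:** The true fingertips sit about 32.5 mm short of the reported TCP, so the jaws closed above the head. They pressed on it with about 7 N and left the stop leaning about 16° in its rest. I confirmed the offset with a light touch on a clear patch of bench, corrected for it, squared the stop up with the jaws and gripped it again.
- **Insertion:** The foot went into the slot on the first try. I felt the lift plate at about 51.5 mm (52 expected), pressed to about 42 mm at about 10 N, turned 90°, and let it rise to 49.0 mm, the locked height.

**Last checks**
- **Passed:**
  - Released, the stop stands upright and square across the slot.
  - The network puts the stop's origin at 0.048 m and its head centre at 0.099–0.102 m, against 0.049 and 0.101 expected when locked.
  - Wrist force changes read while working in the socket stayed around 10 N.
  - The gouge, mallet, stone and panel look unmoved in the scene picture.
- **Inconclusive:** The two pull tests tripped on force before any real pull built up. That the stop cannot be pulled out rests on its height (49 mm, against 46 mm at most if turned but not in the notch) and on the final picture.

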